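# Spring open the bobbin case

## Robot

A 6-joint arm with a two-finger parallel gripper is mounted at the origin on the work surface; the furniture and walls round the work are solid. World frame = base frame: x ahead of the robot, y to its left, z up, the work surface at z = 0. Lengths are in m, angles in rad, forces in N, time in s.
With the tool pointing down it reaches from about 0.3 to 0.75 m from the base axis. Payload 8.5 kg.
Tool frame: the origin (TCP) lies midway between the tips of the shut fingers; the grasp point (between the pads) lies 19 mm behind it; z points along the fingers, y is the direction in which the jaws open and shut (so a half turn about z gives the same grasp; the last joint's range is limited). The gripper opens to 88 mm and grips with 3 to 60 N. Pads are 18 mm wide; open, the fingers measure 123 mm over their backs; the gripper's body (75 mm by 187 mm) begins 45 mm behind the grasp point.
Start: joints at [-1.475, 0.381, 1.297, -0, 1.464, -0.215], TCP at [0.168, -0.524, 0.239] pointing down, gripper open.
Joint ranges: [-3.11, 3.11], [-0.89, 2.33], [0.22, 2.48], [-1.42, 4.56], [0.17, 2.85], [-2.88, 2.88]. Speed limits (rad/s): [2.39, 2.39, 3.14, 3.14, 3.14, 3.14].

## Interface

Orientations are given as a rotation vector (axis times angle).
In Python, from cell import env, viewer, order, telemetry gives the robot as it stands. Calls block until the motion is done:
- env.move_to(position, orientation): joint-space move of the TCP to a pose.
- env.move_straight(position, orientation=None, max_speed=0.15, contact_N=None): straight line of the TCP; orientation=None keeps the orientation; max_speed is the mean speed in m/s. With contact_N (N) it stops when the force on the tool has changed by that much, and returns True; else False.
- env.set_joints(angles): joint-space move.
- env.gripper_to(opening): finger opening in m; the grip force is fixed at half the most; returns when the fingers have stopped.
- env.hold(seconds).
- env.solve_ik(position, orientation): joint angles nearest the present ones, or None.
- viewer.camera(name): name is "scene" or "side" or "wrist"; returns the picture (384x512x3 uint8, blue, green, red); there is no depth.
- viewer.camera_info(name): a dict with "mtx" (3x3 intrinsics, pixels), "cam_to_world" (4x4, takes a point from camera to world coordinates). Camera axes: x right, y down, z forward; pixel columns grow to the right and rows downward; lengths in m; the calibration is good to about 2 mm. The wrist camera is an equidistant fisheye: a pixel r from the principal point sees the ray r / f radians off the axis. A picture is of the moment at which its call begins: read the wrist's pose just before it. camera_info takes no time and is no camera call; for the wrist camera it gives the pose at the moment of the call.
A pose or a line that the arm cannot do raises env.PlanningError and nothing moves.
- order.job_done(): hands the job in, once; it reports no verdict.
Readings, each from a call of its own:
- telemetry.get_t(): time.
- telemetry.get_joint_pos(): joint angles.
- telemetry.get_qd(): joint speeds.
- telemetry.get_joint_efforts(): joint torques, N m.
- telemetry.get_tcp_pos(): TCP position.
- telemetry.get_orientation(): TCP orientation.
- telemetry.get_contact_force(): force on the tool from outside, world axes, zero at the start.
- telemetry.get_torque(): the same for the moment, N m.
- telemetry.get_gripper_width(): finger opening in m.
Only numpy, scipy, OpenCV 4.12 (cv2) and the standard library are available. Lean on these libraries where they do the work, as an engineer would, in place of code of your own. Each camera call takes 0.05 s, during which the arm holds its last target.

## Task

Press down the black release tab of the blue bobbin case with a fingertip so that its sprung lid pops up, then push the lid back past upright until it rests fully open against its stop. Leave the case standing where it is, neither lifted nor shoved along, leave the red case shut, and do not disturb the other things on the bench.

Things in the scene. Friction and masses are not known exactly. Their poses are not given: they have to be found in the camera images.
- blue_case: The blue bobbin case standing loose on the bench, about 1.2 kg: grey base plate 186 x 134 x 8 mm, blue box 110 x 130 mm on it, shut lid's upper face 50 mm above the bench (a raised panel 1.5 mm more), black release tab in front. Origin: underside, below the middle of the blue box. Its -x axis points to the front (tab side), +x to the hinge side, z up; the base plate runs from x = -123 to +63 mm.
- blue_lid (a joint): Angle of the blue case's lid, rad: 0 shut, grows as the front edge swings up and back; stop at 1.95, leaning back past upright. When unlatched, a spring arm lifts it to about 0.9 and no further; between 0.9 and upright (1.57) it falls back onto the spring arm when let go, beyond upright it falls open by its own weight. Lid 0.1 kg, well under 2 N at the edge moves it.
- blue_tab (a joint): Angle of the blue case's release tab, rad: 0 at rest, 0.30 fully pressed. A rocker: pressing its pad down swings its hook forward off the lid's front edge, which frees the lid at about 0.2; it springs back when let go. About 4 N down on the pad's marked point frees the lid, 5 N presses it fully; that point then sinks about 7 and 11 mm.
- blue_tab_pad (a point): Press point on the upper face of the blue case's black tab pad (pad 50 x 44 mm, ribbed), 35 mm above the bench at rest and 100 mm in front of the case's origin (case x = -100 mm; the pad's front end is at -122, the hook stands at -61 to -67 and reaches 56 mm high). Nothing is above the pad.
- blue_lid_edge (a point): Middle of the lower edge of the blue lid's free front side, 110 mm from the hinge line; the lid is 130 mm wide along the case's y and 5 mm thick. Moves with the lid: at 0.9 rad it is about 131 mm above the bench.
- blue_hinge (a point): Middle of the blue lid's hinge line, which runs along the case's y, 55 mm behind the case's origin and 45 mm above the bench.
- red_case: The red bobbin case standing loose on the bench, about 1.2 kg: grey base plate 186 x 134 x 8 mm, red box 110 x 130 mm on it, shut lid's upper face 50 mm above the bench (a raised panel 1.5 mm more), black release tab in front. Origin: underside, below the middle of the red box. Its -x axis points to the front (tab side), +x to the hinge side, z up; the base plate runs from x = -123 to +63 mm.
- red_lid (a joint): Angle of the red case's lid, rad: 0 shut, grows as the front edge swings up and back; stop at 1.95, leaning back past upright. When unlatched, a spring arm lifts it to about 0.9 and no further; between 0.9 and upright (1.57) it falls back onto the spring arm when let go, beyond upright it falls open by its own weight. Lid 0.1 kg, well under 2 N at the edge moves it.
- red_tab (a joint): Angle of the red case's release tab, rad: 0 at rest, 0.30 fully pressed. A rocker: pressing its pad down swings its hook forward off the lid's front edge, which frees the lid at about 0.2; it springs back when let go. About 4 N down on the pad's marked point frees the lid, 5 N presses it fully; that point then sinks about 7 and 11 mm.
- red_tab_pad (a point): Press point on the upper face of the red case's black tab pad (pad 50 x 44 mm, ribbed), 35 mm above the bench at rest and 100 mm in front of the case's origin (case x = -100 mm; the pad's front end is at -122, the hook stands at -61 to -67 and reaches 56 mm high). Nothing is above the pad.
- red_lid_edge (a point): Middle of the lower edge of the red lid's free front side, 110 mm from the hinge line; the lid is 130 mm wide along the case's y and 5 mm thick. Moves with the lid: at 0.9 rad it is about 131 mm above the bench.
- red_hinge (a point): Middle of the red lid's hinge line, which runs along the case's y, 55 mm behind the case's origin and 45 mm above the bench.
- spool: White cotton thread spool, standing, 54 mm across, 62 mm high, loose; a bystander. Origin at the centre of its underside.
- tall_spool: White thread spool, standing, 44 mm across, 60 mm high, loose; a bystander. Origin at the centre of its underside.
- beeswax: Amber puck of beeswax, 38 mm across, 12 mm high, loose; a bystander. Origin at the centre of its underside.
- measure: Round red tape measure, 51 x 66 mm, 19 mm high, loose; a bystander. Origin at the centre of its underside.
- chalk: Blue triangular tailor's chalk, 44 mm, 6 mm thick, loose; a bystander. Origin at the centre of its underside.

How it is judged:
On the way, in this order (a step that is already met when the one before it is completed fails the run):
1. the blue case's tab is pressed by the robot, before the lid has risen (value of joint blue_tab above 0.1 rad and contact force between the fingers and blue_tab above 0.5 N and value of joint blue_lid below 0.6 rad).
2. the blue lid has sprung up (value of joint blue_lid above 0.7 rad), for 0.1 s.
At the end, for the whole second after the job is handed in: The blue lid rests open at more than 1.85 rad (stop 1.95), its tab has sprung back; the blue case stands upright within 40 mm of its start, the red case is shut and within 30 mm of its start, the small things are within 30 mm of theirs (value of joint blue_lid above 1.85 rad and value of joint blue_tab below 0.08 rad and distance of blue_case from where it was at the start of the episode below 0.04 m and angle between blue_case's own z axis and vertical below 0.06 rad and height (world z) of blue_case below 0.01 m and value of joint red_lid below 0.1 rad and distance of each of red_case, spool, tall_spool, beeswax, measure, chalk from where it was at the start of the episode below 0.03 m); the robot touches nothing.
It fails at once if the blue case is lifted more than 10 mm, tipped more than 0.06 rad or shoved more than 40 mm (not (distance of blue_case from where it was at the start of the episode below 0.04 m) or not (angle between blue_case's own z axis and vertical below 0.06 rad) or not (height (world z) of blue_case below 0.01 m)).
It fails at once if the red case is opened, or moved more than 30 mm (not (value of joint red_lid below 0.1 rad) or not (distance of red_case from where it was at the start of the episode below 0.03 m)).
It fails at once if one of the small things on the bench is lifted or moved more than 30 mm (not (distance of spool from where it was at the start of the episode below 0.03 m) or not (distance of tall_spool from where it was at the start of the episode below 0.03 m) or not (distance of beeswax from where it was at the start of the episode below 0.03 m) or not (distance of measure from where it was at the start of the episode below 0.03 m) or not (distance of chalk from where it was at the start of the episode below 0.03 m)).
It also fails if it takes over 40 s, if anything falls off the work surface, if the arm or the gripper's body presses on something with over 40 N, if the wrist force passes 120 N, or if a joint passes its speed limit or range.

## Working session

There is one attempt and no reset: what is moved stays moved. The work goes in short steps, each a Python script; the robot and the scene stay as the last script left them, time stands still between calls to the robot, and variables do not carry over. Pictures are saved under pics/ and viewed, and the job is handed in when it is done.

```bash
ls; mkdir -p pics
python3 - <<'E'
from cell import env, viewer, order, telemetry
import cv2
print(telemetry.get_t(), telemetry.get_orientation(), telemetry.get_gripper_width())
for n in ["scene","side","wrist"]:
    i=viewer.camera_info(n); print(n,i)
    cv2.imwrite(f"pics/{n}0.png",viewer.camera(n))
E
```

```text
pics
0.0 [-3.10230597e+00 -4.85927933e-01 -1.57463222e-04] 0.08820416572070951
scene {'mtx': array([[399.66732709,   0.        , 253.39444747],
       [  0.        , 399.66732709, 190.66887707],
       [  0.        ,   0.        ,   1.        ]]), 'cam_to_world': array([[-0.58814356, -0.36552864,  0.7214402 , -0.24965215],
       [-0.80863091,  0.25005558, -0.53253005,  0.68395917],
       [ 0.01425483, -0.89658297, -0.44264633,  0.55693274],
       [ 0.        ,  0.        ,  0.        ,  1.        ]])}
side {'mtx': array([[364.98626584,   0.        , 252.27783294],
       [  0.        , 364.98626584, 187.50358872],
       [  0.        ,   0.        ,   1.        ]]), 'cam_to_world': array([[-0.87116987, -0.3187094 ,  0.37348008,  0.21498908],
       [-0.49098031,  0.56367009, -0.66423969,  0.69461696],
       [ 0.00117989, -0.76203697, -0.64753244,  0.63911166],
       [ 0.        ,  0.        ,  0.        ,  1.        ]])}
wrist {'mtx': array([[297.31863964,   0.        , 257.74111946],
       [  0.        , 297.31863964, 191.00439777],
       [  0.        ,   0.        ,   1.        ]]), 'cam_to_world': array([[ 0.30616171, -0.90142372, -0.30610501,  0.24836008],
       [-0.95197754, -0.2905578 , -0.09651387, -0.49915156],
       [-0.00194131,  0.32095394, -0.94709281,  0.38329994],
       [ 0.        ,  0.        ,  0.        ,  1.        ]])}
```

View pics/scene0.png

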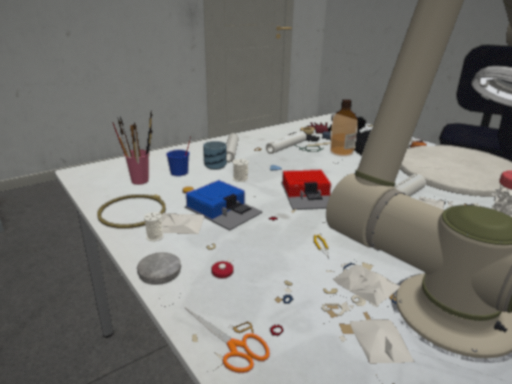

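View pics/side0.png

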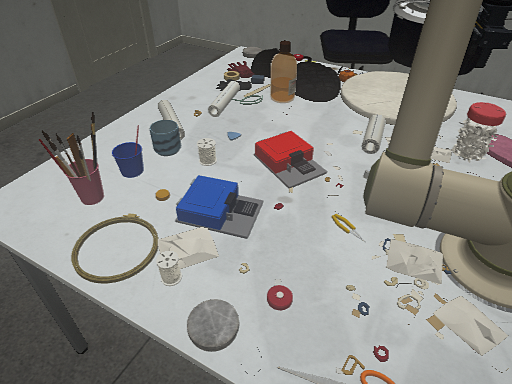

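View pics/wrist0.png

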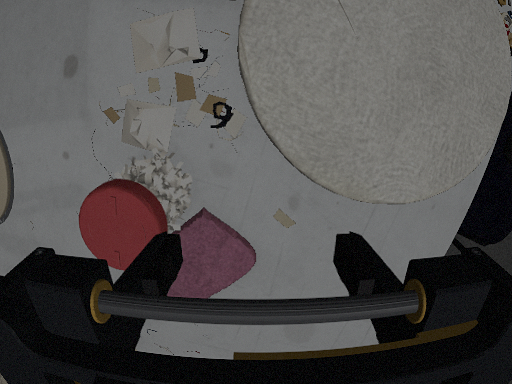

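The side view shows the blue case near (215,203) with its tab at (243,207), and the red case near (288,155). Both tabs face right, towards the robot. I'll zoom in and measure from the colour masks.

```bash
cat > h.py <<'E'
from cell import env, viewer, order, telemetry
import cv2, numpy as np
def ray(i,uv):
    K,T=i["mtx"],i["cam_to_world"]
    d=T[:3,:3]@np.array([(uv[0]-K[0,2])/K[0,0],(uv[1]-K[1,2])/K[1,1],1]); return T[:3,3],d
def onz(i,uv,z):
    o,d=ray(i,uv); return o+d*(z-o[2])/d[2]
def proj(i,p):
    T=i["cam_to_world"];c=T[:3,:3].T@(np.asarray(p)-T[:3,3]);q=i["mtx"]@c;return q[:2]/q[2]
E
python3 - <<'E'
from h import *
im=cv2.imread("pics/side0.png"); i=viewer.camera_info("side")
cv2.imwrite("pics/sc.png",cv2.resize(im[160:250,160:280],None,fx=6,fy=6,interpolation=cv2.INTER_CUBIC))
hsv=cv2.cvtColor(im,cv2.COLOR_BGR2HSV)
m=cv2.inRange(hsv,(105,120,60),(130,255,255)); m[:, :170]=0; m[:,245:]=0;m[:170]=0
c=max(cv2.findContours(m,0,2)[0],key=cv2.contourArea)
print(cv2.contourArea(c), cv2.approxPolyDP(cv2.convexHull(c),2.0,True)[:,0].tolist())
for v in (160,200,230,255): pass
print(np.unique(hsv[m>0][:,2]//20*20,return_counts=True))
E
```

```text
1826.0 [[236, 183], [228, 212], [219, 229], [178, 219], [176, 207], [199, 175]]
(array([ 80, 100, 120, 140, 160, 180], dtype=uint8), array([ 279,   74,   67,   91, 1399,   17]))
```

View pics/sc.png

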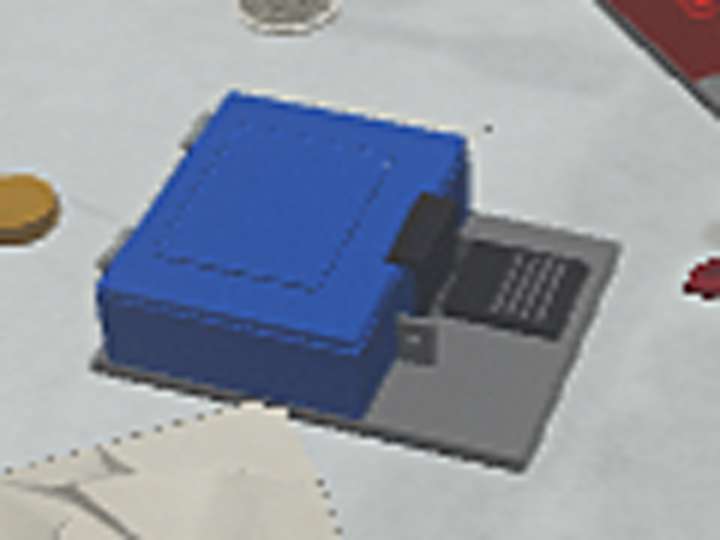

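The crop shows four clear lid-top corners at crop pixels (232,93), (467,137), (362,350) and (103,292). It also shows plate corners at (620,243), (522,470) and (92,366).

Run:
```python
from h import *
i=viewer.camera_info("side")
f=lambda p:((p[0]+.5)/6-.5+160,(p[1]+.5)/6-.5+160)
L=[onz(i,f(p),.05) for p in [(232,93),(467,137),(362,350),(103,292)]]
B=[onz(i,f(p),.008) for p in [(620,243),(522,470),(92,366)]]
for p in L+B: print(p.round(4))
print("lid sides",[np.linalg.norm(L[k]-L[(k+1)%4]).round(4) for k in range(4)])
print("base",np.linalg.norm(B[0]-B[1]),np.linalg.norm(B[1]-B[2]))
# fit rigid 2D
M=np.array([[55,-65],[-55,-65],[-55,65],[55,65],[-123,-67],[-123,67],[63,67]])/1e3
W=np.array(L+B)[:,:2]
best=None
for s in (1,-1):
    A=M*[1,s]; a=A-A.mean(0); w=W-W.mean(0)
    U,S,Vt=np.linalg.svd(a.T@w); R=Vt.T@np.diag([1,np.linalg.det(Vt.T@U.T)])@U.T
    t=W.mean(0)-R@A.mean(0); r=np.linalg.norm(A@R.T+t-W,axis=1)
    print(s,t,np.arctan2(R[1,0],R[0,0]),r.round(4))
    if best is None or r.sum()<best[0]: best=(r.sum(),t,np.arctan2(R[1,0],R[0,0]))
_,t,y=best
R=np.array([[np.cos(y),-np.sin(y)],[np.sin(y),np.cos(y)]])
C=lambda x,yy,z:np.r_[R@[x,yy]+t,z]
print("pad",C(-.1,0,.035))
for n in("scene","side"):
    im=cv2.imread(f"pics/{n}0.png"); j=viewer.camera_info(n)
    q=proj(j,C(0,0,.05)); x0,y0=int(q[0]-60),int(q[1]-45)
    z=cv2.resize(im[y0:y0+90,x0:x0+120],None,fx=6,fy=6,interpolation=cv2.INTER_CUBIC)
    for p in [(-.1,0,.035),(-.122,0,.035),(-.055,0,.045)]+[(a,b,.05) for a in(.055,-.055) for b in(.065,-.065)]+[(a,b,.008) for a in(.063,-.123) for b in(.067,-.067)]:
        u=(proj(j,C(*p))-[x0,y0]+.5)*6
        cv2.circle(z,tuple(int(v) for v in u),3,(0,255,255),-1)
    cv2.imwrite(f"pics/chk_{n}.png",z)
```

```text
[0.7013 0.116  0.05  ]
[0.5973 0.0915 0.05  ]
[0.5664 0.2193 0.05  ]
[0.6716 0.2423 0.05  ]
[0.5308 0.0772 0.008 ]
[0.5026 0.2094 0.008 ]
[0.6809 0.2464 0.008 ]
lid sides [np.float64(0.1068), np.float64(0.1315), np.float64(0.1077), np.float64(0.1298)]
base 0.1351954420513974 0.1821424005557785
1 [0.63485813 0.16803149] 0.2173559498096986 [0.0014 0.0025 0.0008 0.0031 0.0019 0.0034 0.0012]
-1 [0.61251653 0.19908043] 1.0301113795332817 [0.2008 0.1164 0.1248 0.0387 0.0641 0.1828 0.0351]
pad [0.53721102 0.14646664 0.035     ]
```

```bash
python3 -c "
import cv2,numpy as np
cv2.imwrite('pics/chk.png',cv2.resize(np.vstack([cv2.imread('pics/chk_scene.png'),cv2.imread('pics/chk_side.png')]),None,fx=.55,fy=.55))"
```

```text
(no output)
```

View pics/chk.png

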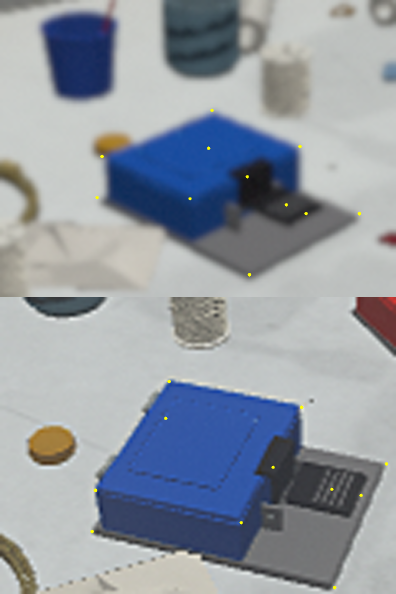

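Run:
```python
from h import *
i=viewer.camera_info("side")
for n,uv in dict(bottle=(284,101),jar=(473,158),disc=(400,95),hoop=(115,247),mug=(165,152)).items(): 
    p=onz(i,uv,0); print(n,p.round(3),np.linalg.norm(p[:2]).round(3))
y=.2174;c,s=np.cos(y),np.sin(y); o=np.array([.6349,.1680])
R0=np.array([[-c,-s,0],[-s,c,0],[0,0,-1]]).T
for f in (1,-1):
  for tilt in (0,-.25,.25):
    R=R0@np.diag([f,f,1.])@cv2.Rodrigues(np.array([0,tilt,0]))[0]; rv=cv2.Rodrigues(R)[0].ravel()
    for cx,z in [(-.105,.2),(-.105,.02),(-.05,.12),(.07,.12),(.07,.2)]:
        q=env.solve_ik(np.r_[o+cx*np.array([c,s]),z],rv); print(f,tilt,R[:,2].round(2),cx,z,None if q is None else np.round(q,2))
a=cv2.imread("pics/scene0.png")[0:240,272:512]; b=cv2.imread("pics/side0.png")[0:240,272:512]
cv2.imwrite("pics/z.png",cv2.resize(np.hstack([a,b]),None,fx=1.6,fy=1.6,interpolation=cv2.INTER_CUBIC))
```

```text
bottle [ 0.726 -0.456  0.   ] 0.857
jar [ 0.076 -0.405  0.   ] 0.412
disc [ 0.358 -0.722  0.   ] 0.806
hoop [0.752 0.374 0.   ] 0.84
mug [0.898 0.024 0.   ] 0.898Traceback (most recent call last):
  File "<stdin>", line 9, in <module>
cv2.error: OpenCV(4.12.0) /io/opencv/modules/calib3d/src/calibration_base.cpp:151: error: (-210:Unsupported format or combination of formats) The matrices must have 32f or 64f data type in function 'Rodrigues'
```

```bash
cat >> h.py <<'E'
y=.2174;c,s=np.cos(y),np.sin(y); o=np.array([.6349,.1680])
R0=np.array([[-c,-s,0],[-s,c,0],[0,0,-1.]]).T
def rv(tilt=0.,f=1):
    return cv2.Rodrigues(R0@np.diag([f,f,1.])@cv2.Rodrigues(np.array([0,float(tilt),0]))[0])[0].ravel()
def W(cx,z,cy=0.): return np.r_[o+cx*np.array([c,s])+cy*np.array([-s,c]),z]
E
python3 - <<'E'
from h import *
for f in (1,-1):
  for tilt in (0,-.25,.25):
    r=rv(tilt,f); print(f,tilt,cv2.Rodrigues(r)[0][:,2].round(2))
    for cx,z in [(-.105,.2),(-.105,.02),(-.05,.12),(.07,.12),(.07,.2)]:
        q=env.solve_ik(W(cx,z),r); print("  ",cx,z,None if q is None else np.round(q,2))
a=cv2.imread("pics/scene0.png")[0:240,272:512]; b=cv2.imread("pics/side0.png")[0:240,272:512]
cv2.imwrite("pics/z.png",cv2.resize(np.hstack([a,b]),None,fx=1.6,fy=1.6,interpolation=cv2.INTER_CUBIC))
E
```

```text
1 0 [-0. -0. -1.]
   -0.105 0.2 [ 0.05  0.41  1.36 -0.    1.37 -1.74]
   -0.105 0.02 [ 0.05  0.64  1.57 -0.    0.93 -1.74]
   -0.05 0.12 [ 0.07  0.58  1.31 -0.    1.25 -1.72]
   0.07 0.12 [ 0.09  0.78  0.89 -0.    1.46 -1.7 ]
   0.07 0.2 [ 0.09  0.73  0.77 -0.    1.64 -1.7 ]
1 -0.25 [ 0.24  0.05 -0.97]
   -0.105 0.2 [ 0.03  0.32  1.54  0.05  1.04 -1.78]
   -0.105 0.02 [ 0.03  0.58  1.76  0.09  0.56 -1.83]
   -0.05 0.12 [ 0.05  0.5   1.5   0.05  0.89 -1.77]
   0.07 0.12 [ 0.08  0.68  1.13  0.04  1.08 -1.72]
   0.07 0.2 [ 0.08  0.62  1.02  0.04  1.26 -1.71]
1 0.25 [-0.24 -0.05 -0.97]
   -0.105 0.2 [ 0.07  0.53  1.19 -0.04  1.67 -1.72]
   -0.105 0.02 [ 0.07  0.72  1.39 -0.04  1.27 -1.7 ]
   -0.05 0.12 [ 0.08  0.69  1.12 -0.03  1.58 -1.7 ]
   0.07 0.12 [ 0.1   0.92  0.63 -0.03  1.84 -1.69]
   0.07 0.2 [ 0.1   0.88  0.48 -0.03  2.03 -1.7 ]
-1 0 [ 0. -0. -1.]
   -0.105 0.2 [ 0.05  0.41  1.36 -0.    1.37  1.41]
   -0.105 0.02 [ 0.05  0.64  1.57 -0.    0.93  1.41]
   -0.05 0.12 [ 0.07  0.58  1.31 -0.    1.25  1.42]
   0.07 0.12 [ 0.09  0.78  0.89 -0.    1.46  1.45]
   0.07 0.2 [ 0.09  0.73  0.77 -0.    1.64  1.45]
-1 -0.25 [-0.24 -0.05 -0.97]
   -0.105 0.2 [ 0.07  0.53  1.19 -0.04  1.67  1.42]
   -0.105 0.02 [ 0.07  0.72  1.39 -0.04  1.27  1.44]
   -0.05 0.12 [ 0.08  0.69  1.12 -0.03  1.58  1.44]
   0.07 0.12 [ 0.1   0.92  0.63 -0.03  1.84  1.45]
   0.07 0.2 [ 0.1   0.88  0.48 -0.03  2.03  1.45]
-1 0.25 [ 0.24  0.05 -0.97]
   -0.105 0.2 [0.03 0.32 1.54 0.05 1.04 1.36]
   -0.105 0.02 [0.03 0.58 1.76 0.09 0.56 1.32]
   -0.05 0.12 [0.05 0.5  1.5  0.05 0.89 1.38]
   0.07 0.12 [0.08 0.68 1.13 0.04 1.08 1.42]
   0.07 0.2 [0.08 0.62 1.02 0.04 1.26 1.43]
```

View pics/z.png

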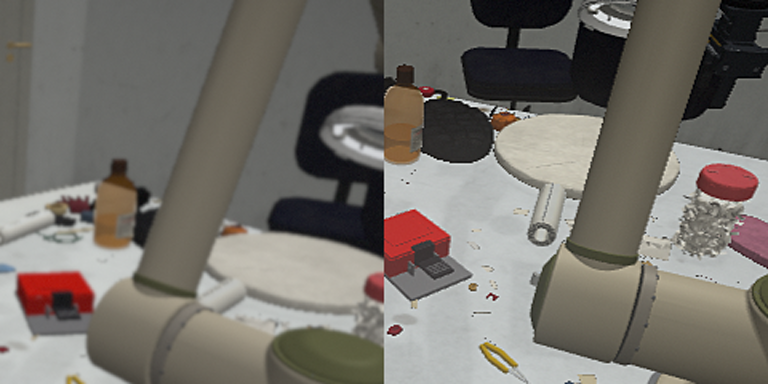

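Fitted corners agree with the given sizes to 1–3 mm in both views, so the pose is good: the pad is at about (0.537,0.146). Next I'll approach with the fingers shut and the tool leaning back towards the robot, to stay clear of the lid as it rises.

Run:
```python
from h import *
env.gripper_to(0.0)
env.move_to(W(-.105,.2),rv(-.2))
env.move_straight(W(-.105,.06),max_speed=.12)
cv2.imwrite("pics/a_side.png",viewer.camera("side")[120:300,130:370]); cv2.imwrite("pics/a_wr.png",viewer.camera("wrist"))
a=cv2.imread("pics/a_side.png");b=cv2.imread("pics/a_wr.png")
cv2.imwrite("pics/a.png",np.hstack([cv2.resize(a,(400,300)),cv2.resize(b,(400,300))]))
print(telemetry.get_t(),telemetry.get_tcp_pos(),W(-.105,.06),telemetry.get_contact_force(),telemetry.get_gripper_width())
```

```text
5.55 [0.53267161 0.14534642 0.06061309] [0.53237154 0.14535239 0.06      ] [-0.67009706  0.86139542 -0.28878244] 0.00016865475127428477
```

View pics/a.png

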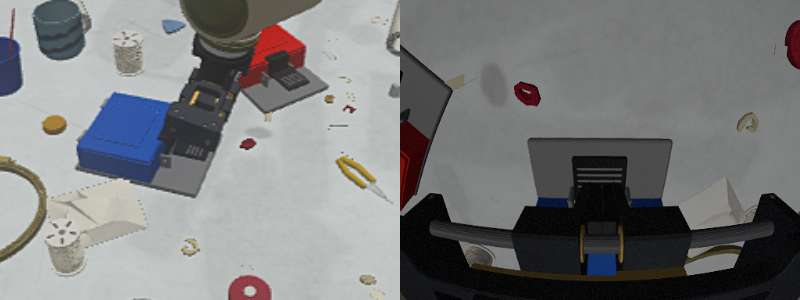

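The fingers hang just above the pad: in the wrist view the pad is centred ahead of the fingertips at (600,180). Now I'll press.

Run:
```python
from h import *
hit=env.move_straight(W(-.105,.028),max_speed=.03,contact_N=1.5)
p=telemetry.get_tcp_pos();print(hit,p,telemetry.get_contact_force())
hit=env.move_straight(W(-.105,min(p[2],.037)-.0105),max_speed=.02,contact_N=12)
print(hit,telemetry.get_tcp_pos(),telemetry.get_contact_force())
env.hold(.3)
print(telemetry.get_contact_force(),telemetry.get_t())
a=viewer.camera("side")[120:300,130:370];b=viewer.camera("wrist")
cv2.imwrite("pics/b.png",np.hstack([cv2.resize(a,(400,300)),cv2.resize(b,(400,300))]))
```

```text
True [0.53183908 0.14528066 0.03428683] [-0.25186531 -0.51610191  0.50589936]
False [0.53163736 0.14532381 0.02349582] [-4.93021314 -1.39447406  4.98170056]
[-5.03249769 -1.98142532  5.55430477] 7.3417
```

View pics/b.png

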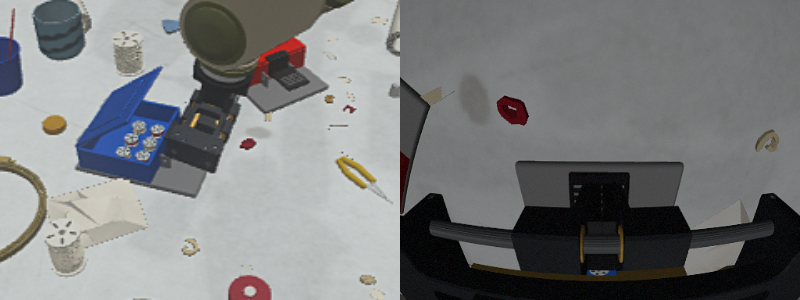

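The lid has sprung up; the side view shows it raised with bobbins visible in the box at (145,140). Next I'll release the tab, rise, and push the lid back.

Run:
```python
from h import *
env.move_straight(W(-.108,.118),max_speed=.1)
print(env.move_straight(W(-.04,.118),max_speed=.1,contact_N=6),telemetry.get_contact_force())
for cx in (0,.03,.05,.062):
    h=env.move_straight(W(cx,.118),max_speed=.05,contact_N=6)
    print(cx,h,telemetry.get_tcp_pos(),telemetry.get_contact_force().round(2))
    if h: break
print(telemetry.get_t())
a=viewer.camera("side")[100:280,130:370];b=viewer.camera("wrist")
cv2.imwrite("pics/c.png",np.hstack([cv2.resize(a,(400,300)),cv2.resize(b,(400,300))]))
```

```text
False [-0.20024983 -0.20451631  0.33151532]
0 False [0.63471123 0.16799889 0.11792306] [ 0.19 -0.37 -0.38]
0.03 False [0.66407511 0.17449125 0.11782189] [ 0.15  0.21 -0.24]
0.05 False [0.68367369 0.1788051  0.11780688] [-0.86 -0.1   0.37]
0.062 False [0.69543042 0.18137427 0.11783698] [ 0.6  -0.03 -0.72]
12.0083
```

View pics/c.png

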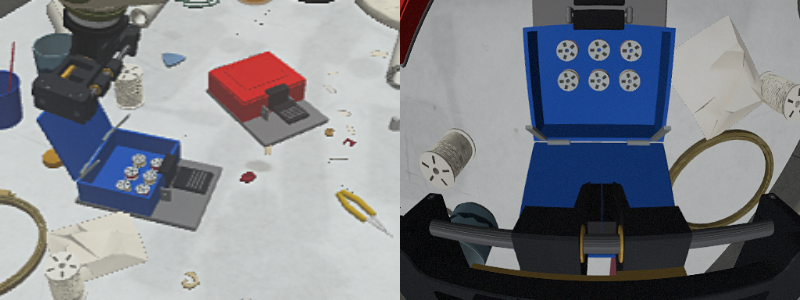

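The lid leans well back past upright, and no contact force remains. I'll retreat forward and up, then check.

Run:
```python
from h import *
env.move_straight(W(-.06,.13),max_speed=.12)
env.move_straight(W(-.16,.26),max_speed=.15)
env.hold(.3)
a=viewer.camera("side");b=viewer.camera("wrist")
cv2.imwrite("pics/d_side.png",a)
i=viewer.camera_info("side"); z=cv2.resize(a[110:260,150:350],None,fx=4,fy=4,interpolation=cv2.INTER_CUBIC)
for th,col in((1.95,(0,255,255)),(1.7,(0,0,255))):
    for yy in(-.065,.065):
        u=(proj(i,W(.055-.11*np.cos(th),.045+.11*np.sin(th),yy))-[150,110]+.5)*4; cv2.circle(z,tuple(int(v) for v in u),4,col,-1)
for p in [(.063,.067),(-.123,.067),(-.123,-.067)]:
    u=(proj(i,W(p[0],.008,p[1]))-[150,110]+.5)*4; cv2.circle(z,tuple(int(v) for v in u),4,(0,255,0),-1)
cv2.imwrite("pics/d.png",z);cv2.imwrite("pics/d_wr.png",b)
print(telemetry.get_t(),telemetry.get_contact_force())
```

```text
14.925 [ 0.92425804  0.30641262 -0.10618384]
```

View pics/d.png

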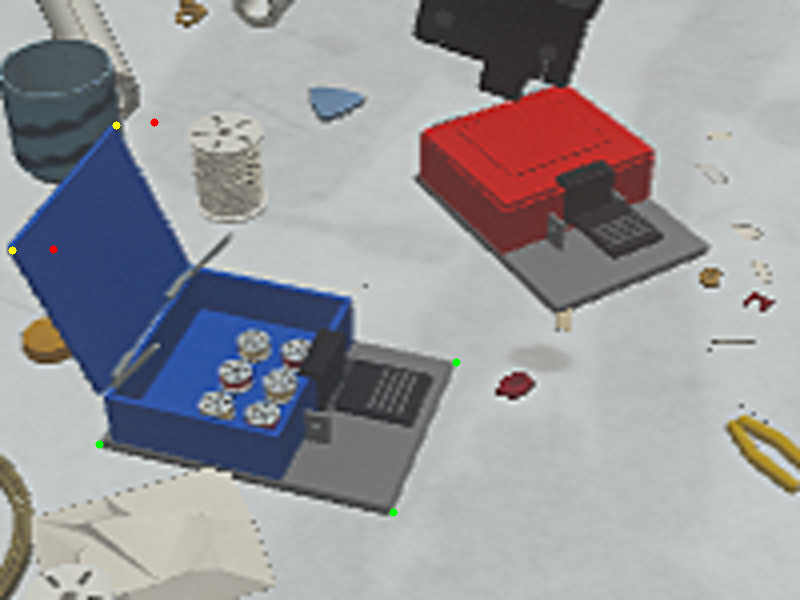

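View pics/d_side.png

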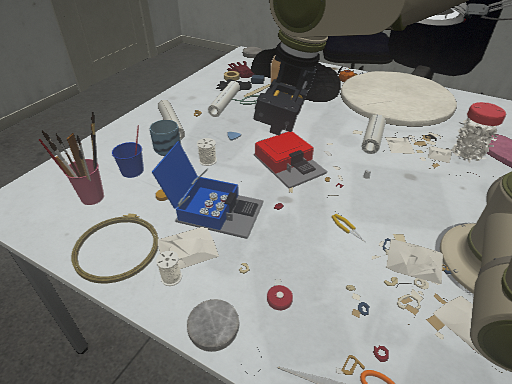

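The lid's free corners at (115,125) and (12,250) fall on the predicted 1.95 rad marks. The base plate corners are where they were at the start, the tab is back up, the red case is shut, and the arm is clear.

```bash
python3 -c "
from cell import order
order.job_done()"
```

```text
the job is handed in; nothing more can be done
```

The blue case's lid is fully open against its stop, and I handed the job in at about 15 s of the 40 s allowed. No verdict is reported, so this rests on my own checks.

- **What I did:** I found the case from its lid and plate corners in the side view, with a fit error of up to 3.4 mm. I pressed the tab about 11 mm with the shut fingertips, using about 5–8 N, and the lid sprang up. I released the tab, pushed the lid back past upright with about 1 N or less, and backed the arm away.
- **Last checks, from the side view:**
  - The lid's free corners sit on the marks predicted for 1.95 rad.
  - The blue base plate is within 1–2 mm of where it started.
  - The tab looks sprung back.
  - The red case is shut and looks unmoved.
  - The small things look unmoved, though I judged these by eye and did not measure them.
- **Force reading:** The last reading was about 1 N with the arm clear of everything, which I took as sensor noise. No check failed.

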